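# Open the red exhaust slide gate to its green clips

## Robot

A 6-joint arm with a two-finger parallel gripper is mounted at the origin on the work surface. World frame = base frame: x ahead of the robot, y to its left, z up, the work surface at z = 0. Lengths are in mm, angles in degrees, forces in N, time in s.
With the tool pointing down it reaches from about 350 to 850 mm from the base axis. Payload 8.1 kg.
Tool frame: the origin (TCP) lies at the centre of the arm's flange, where the gripper is bolted on; the fingertips stand 173 mm ahead of it and the grasp point (between the pads) lies 155 mm ahead of it; z points along the fingers, y is the line along which they close (so a half turn about z gives the same grasp; the last joint's range is limited). The gripper opens to 85 mm and grips with 20 to 120 N. Pads are 22 mm wide; open, the fingers measure 114 mm over their backs; the gripper's body (76 mm by 85 mm) begins 54 mm behind the grasp point. The pads swing forward as they close: fully open they stand 13 mm farther back than shut.
Start: joints at [-77.258, 7.471, 85.268, -0, 87.261, -4.893], TCP at [181.798, -571.801, 404.692] pointing down, gripper open.
Joint ranges: [-169.43, 169.43], [-51.17, 129.36], [1.28, 143.12], [-76.62, 256.62], [0, 156.53], [-152.29, 152.29]. Speed limits (degrees/s): [136.94, 136.94, 159.86, 180, 180, 180].

## Interface

Orientations are given as [roll, pitch, yaw] about the fixed x, y, z axes, in that order (R = Rz(yaw) Ry(pitch) Rx(roll)).
In Python, from bench import * gives the robot as it stands.
- The arm moves only by the shell command python3 -m jog 'ROWS' [FORCE]. ROWS is text: rows parted by semicolons, each of 7 numbers parted by spaces: the shift along the tool's x, y, z scaled (see below), then the turn, a rotation vector about the tool's x, y, z scaled (see below), then the closure, from -1 (fully open) to 1 (shut). In form: tx ty tz wx wy wz hand; .... A call has 1 to 5 rows; each row shifts and turns the commanded pose from where the row before left it, along the tool's axes as they then stand; what a row does not reach is not made up. The controller multiplies each number of a shift by 0.1 m and each number of a turn by 60 degrees. A row lasts 1/8 s, in which the tool goes at most 62.5 mm and 10.7 degrees, less where a joint would pass 70% of its speed; a pose out of reach is approached as far as the arm can. A call with a number of a shift or a turn outside -1 to 1 is refused whole. A call with a gripper value outside its range is refused whole. The fingers move at their own pace and stop on an object; FORCE is the grip in N (left out, the last holds). Time passes only in rows, so rows that do not move let the fingers close. It gives the time, the measured TCP pose, the force, the opening and the grip force at its end, in the units of the state.
- sense(): the state, without advancing time (a new reading comes with each control period).
- snapshot(name): name is "scene" or "top" or "wrist"; returns a dict with "img" (400x640x3 uint8, red, green, blue), "fx", "fy", "cx", "cy" (pixels), "extrinsics" (4x4, takes a point from camera to world coordinates). Camera axes: x right, y down, z forward; pixel columns grow to the right and rows downward; lengths in mm; the calibration is good to about 2 mm. A picture is of the moment at which its call begins. There is no depth.
- hand_in(): hands the job in; it is judged then, once.
The state is a dict: "time": time; "joint_pos": joint angles; "qd": joint speeds; "joint_efforts": joint torques, N m; "tool_pos": TCP position; "tcp_rot": TCP orientation; "ft_force": force on the tool from outside, world axes, zero at the start; "wrist_torque": the same for the moment, N m; "finger_gap": finger opening in mm; "grip_force": force on a finger pad.
Only numpy, scipy, OpenCV 4.12 (cv2) and the standard library are available. Lean on these libraries where they do the work, as an engineer would, in place of code of your own. Each camera call takes 0.05 s, during which the arm holds its last target. There are 200 camera calls.

## Task

Pull the stiff slide gate with the red handle open until its handle stands in line with the pair of green clips on its own guide rails, then let go of it. Leave the gate with the blue handle as it is.

Things in the scene. Friction and masses are not known exactly. Their poses are not given: they have to be found in the camera images.
- red_blade (a joint): How far the red-handled gate is open, m: 0 shut, end stop 0.12; starts at 0 to 0.02. A flat steel blade (top 28 mm above the table) slides between two aluminium rails (14 mm wide, centres 154 mm apart, tops at 36 mm) out of a grey housing fixed to the table, towards the robot's side. Stiff: about 9 N of dry friction, a little more when pulled faster; no spring, stays where left.
- red_handle (a point): Middle of the red handle, 64 mm above the table: an upright block on the blade, 16 mm thick along the slide, 36 mm wide across, from 34 to 84 mm above the table, on a dark foot (30 mm along, 60 mm across, top at 34 mm). x points along the slide towards the housing, so the gate opens along -x; y across, z up. Shut, its middle is 50 mm from the housing; nothing else stands near it.
- red_mark (a point): Where the middle of the red handle belongs: midway between the two green clips of this gate, 64 mm above the table; same axes as the handle. Clips: green blocks 12 mm long along the slide, one on each rail, 77 mm either side of the middle line, tops at 48 mm. Fixed during a run, 30 to 90 mm from the handle's start on its -x side, different each time.
- blue_handle (a point): Middle of the blue handle of the second gate, to be left alone. Both gates are alike, each with its own green clips: housing 170 x 170 mm, 46 mm high, with a round open metal collar on it (124 mm across, top at 90 mm, its axis 135 mm from the shut handle); the rails end 270 mm from that axis.

How it is judged:
By the outcome, as a careful person would: the job done as asked, in the order asked, and still so for the second after the job is handed in, with the robot touching nothing.
It also fails if it takes over 29 s, if anything falls off the work surface, if the arm or the gripper's body presses on something with over 40 N, if the wrist force passes 120 N, or if a joint passes its speed limit or range.

## Working session

There is one attempt and no reset: what is moved stays moved. The work goes in short steps, Python scripts to look and compute and a shell command to move; the robot and the scene stay as the last step left them, time stands still between calls to the robot, and variables do not carry over. Pictures are saved under pics/ and viewed, at most 10 in all, crops included, and the job is handed in when it is done.

```bash
mkdir -p pics
python3 - <<'E'
from bench import *
import cv2,numpy as np
for n in("scene","top"):
    s=snapshot(n); cv2.imwrite(f"pics/{n}0.png",s["img"][...,::-1]); np.savez(f"{n}0.npz",**s)
    print(n,s["fx"],s["cx"],s["cy"],np.round(s["extrinsics"],3).tolist())
t=sense();print(t["time"],t["tool_pos"],t["tcp_rot"],t["finger_gap"])
E
```

```text
scene 380.8200103268909 322.27910046485783 194.81340569238844 [[0.557, 0.688, -0.465, 977.785], [0.831, -0.47, 0.299, -269.494], [-0.013, -0.553, -0.833, 767.778], [0.0, 0.0, 0.0, 1.0]]
top 444.2272975902479 320.91010851520207 197.68024556935617 [[0.012, -0.994, 0.11, 473.784], [-1.0, -0.015, -0.024, -0.521], [0.026, -0.109, -0.994, 1147.889], [0.0, 0.0, 0.0, 1.0]]
0.1 [ 181.74860158 -571.58577129  403.73260907] [-1.79902435e+02 -8.35387379e-03  1.76346118e+01] 85.21307142574683
```

View pics/top0.png

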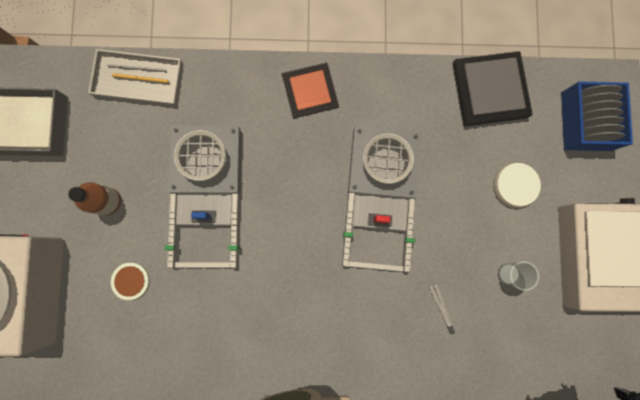

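View pics/scene0.png

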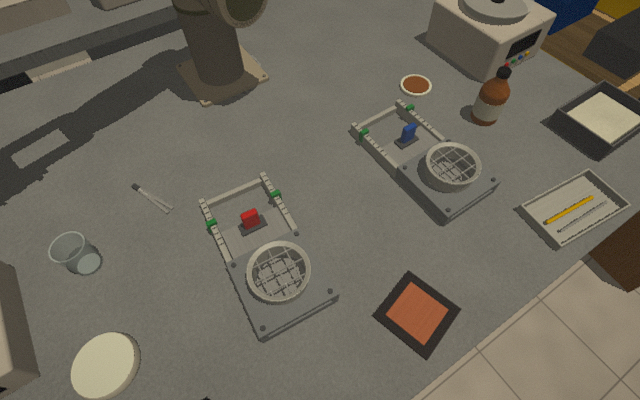

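The top view shows the red handle at about (383,219), with its clips at (347,237) and (410,240). The blue gate's handle is at (200,216). In the scene view the red handle is at (250,217), with clips at (212,224) and (277,194).

```bash
cat > h.py <<'E'
import cv2,numpy as np
def blobs(img,col,mina=8):
    h=cv2.cvtColor(np.ascontiguousarray(img),cv2.COLOR_RGB2HSV)
    if col=="red": m=cv2.inRange(h,(0,190,90),(4,255,255))|cv2.inRange(h,(174,190,90),(180,255,255))
    else: m=cv2.inRange(h,(50,120,50),(85,255,255))
    n,_,st,c=cv2.connectedComponentsWithStats(m)
    return [(c[i],st[i].tolist()) for i in range(1,n) if st[i,4]>=mina]
def ray(s,p):
    E=s["extrinsics"]; d=E[:3,:3]@[(p[0]-s["cx"])/s["fx"],(p[1]-s["cy"])/s["fy"],1]
    return E[:3,3],d/np.linalg.norm(d)
def plane(s,p,z):
    o,d=ray(s,p); return o+d*(z-o[2])/d[2]
def tri(r):
    A=sum(np.eye(3)-np.outer(d,d) for o,d in r); b=sum((np.eye(3)-np.outer(d,d))@o for o,d in r)
    return np.linalg.solve(A,b)
E
python3 - <<'E'
from h import *
for n,z in(("top",42),("scene",42)):
    s=dict(np.load(n+"0.npz"))
    for c in("red","green"):
        for p,st in blobs(s["img"],c): print(n,c,np.round(p,1),st,np.round(plane(s,p,75 if c=="red" else z),1))
E
```

```text
top green [410.9 240.4] [408, 240, 6, 2, 10] [ 492.2 -253.2   42. ]
scene red [248.  213.6] [241, 209, 16, 10, 77] [ 541.9 -177.8   75. ]
scene green [513.   60.5] [512, 59, 3, 4, 10] [494.7 721.4  42. ]
scene green [409.4 106.4] [406, 104, 7, 6, 21] [467.5 343.3  42. ]
scene green [364.2 131. ] [361, 129, 7, 5, 23] [470. 189.  42.]
scene green [274.5 193. ] [270, 190, 10, 7, 34] [506.3 -97.2  42. ]
scene green [210.7 222.8] [206, 219, 11, 11, 57] [ 495.8 -252.2   42. ]
```

```bash
python3 -m jog '.46 -.27 0 0 0 -.17 -1; .5 -.18 0 0 0 -.17 -1; .53 -.09 0 0 0 -.17 -1; .53 .01 0 0 0 -.17 -1; .52 .1 0 0 0 -.17 -1'; python3 -m jog '.5 .19 0 0 0 -.17 -1; .46 .28 0 0 0 -.12 -1; .42 .33 0 0 0 0 -1; .42 .33 0 0 0 0 -1; .42 .33 0 0 0 0 -1' 60; python3 -m jog '0 0 0 0 0 0 -1; 0 0 0 0 0 0 -1'
python3 - <<'E'
from bench import *
from h import *
t=sense();print(t["time"],t["tool_pos"],t["tcp_rot"],t["ft_force"])
s=snapshot("wrist");cv2.imwrite("pics/w1.png",s["img"][...,::-1]);np.savez("w1.npz",**s);print(np.round(s["extrinsics"],2).tolist())
E
```

```text
time: 0.72
tool_pos: [362.1, -373.7, 404.3]
tcp_rot: [-180.0, -0.0, 69.0]
ft_force: [0.5, 0.2, -0.0]
finger_gap: 85.6
grip_force: 0.0
time: 1.35
tool_pos: [541.9, -175.4, 404.3]
tcp_rot: [-180.0, -0.0, 86.0]
ft_force: [0.0, -0.4, 0.7]
finger_gap: 85.5
grip_force: 0.0
time: 1.6
tool_pos: [540.8, -176.9, 404.1]
tcp_rot: [-179.9, 0.0, 86.1]
ft_force: [-0.6, 0.1, 0.1]
finger_gap: 85.6
grip_force: 0.0
1.6 [ 540.84008527 -176.94456439  404.09912846] [-1.79923866e+02  4.97963963e-03  8.60832800e+01] [-0.64889975  0.05628268  0.06040907]
[[1.0, -0.07, -0.02, 545.23], [-0.07, -0.96, -0.28, -104.91], [-0.0, 0.28, -0.96, 372.94], [0.0, 0.0, 0.0, 1.0]]
```

View pics/w1.png

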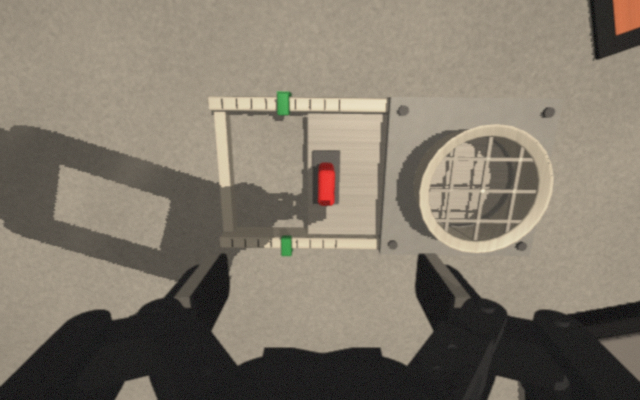

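The wrist view shows the red handle at (326,184), the green clips at (283,103) and (286,246), and rails that run almost parallel to the image rows. Next I measure these.

```bash
cat > m.py <<'E'
from h import *
def measure(s):
    R=blobs(s["img"],"red",150);G=blobs(s["img"],"green",60)
    r=max(R,key=lambda b:b[1][4]); g=sorted(G,key=lambda b:-b[1][4])[:2]; g.sort(key=lambda b:b[0][1])
    print("px",np.round(r[0],1),r[1],[(np.round(b[0],1),b[1]) for b in g])
    h=plane(s,r[0],80)
    # clip top/ visible centre
    A,B=[plane(s,b[0],46) for b in g]
    u=B-A; u/=np.linalg.norm(u); x=np.array([-u[1],u[0],0]); x*=np.sign(x[0]); M=(A+B)/2
    print("handle",np.round(h,1),"clips",np.round(A,1),np.round(B,1),"sep",np.linalg.norm(A-B),"mid",np.round(M,1),"slide yaw",np.degrees(np.arctan2(x[1],x[0])),"travel",(h-M)@x,"cross",(h-M)@u)
E
python3 - <<'E'
from m import *
s=dict(np.load("w1.npz")); measure(s)
t=dict(np.load("scene0.npz")); r=[max(blobs(q["img"],"red",50),key=lambda b:b[1][4])[0] for q in(s,t)]
print(tri([ray(s,r[0]),ray(t,r[1])]))
E
```

```text
px [326.  184.4] [319, 164, 15, 41, 557] [(array([282.7, 102.9]), [278, 92, 12, 23, 228]), (array([286. , 245.6]), [282, 236, 10, 19, 163])]
handle [ 544.  -172.3   80. ] clips [506.5 -94.8  46. ] [ 494.4 -247.4   46. ] sep 153.12313445812345 mid [ 500.4 -171.1   46. ] slide yaw -4.542451079273053 travel 43.49527850214158 cross -2.204388943261317
[ 542.79738311 -175.79313809   74.08389969]
```

```bash
python3 -m jog '.03 .03 .55 0 0 .01 -1; 0 0 .55 0 0 0 -1; 0 0 .5 0 0 0 -.3; 0 0 .2 0 0 0 0; 0 0 0 0 0 0 0'
python3 - <<'E'
from bench import *
from m import *
t=sense();print(t["time"],t["tool_pos"],t["tcp_rot"],t["ft_force"],t["finger_gap"])
s=snapshot("wrist");cv2.imwrite("pics/w2.png",s["img"][...,::-1])
try: measure(s)
except Exception as e: print(e)
E
```

```text
time: 2.28
tool_pos: [543.4, -174.8, 223.9]
tcp_rot: [-179.9, -0.0, 85.4]
ft_force: [-0.3, -0.3, 0.6]
finger_gap: 43.0
grip_force: 0.0
2.275 [ 543.40145676 -174.80950817  223.87836353] [-1.79860047e+02 -4.28815015e-02  8.53604256e+01] [-0.25603891 -0.27647746  0.55068555] 42.956426950839706
px [325.7 279.1] [307, 223, 38, 112, 3278] [(array([230.2, 106.4]), [216, 78, 29, 49, 1052])]
not enough values to unpack (expected 2, got 1)
```

View pics/w2.png

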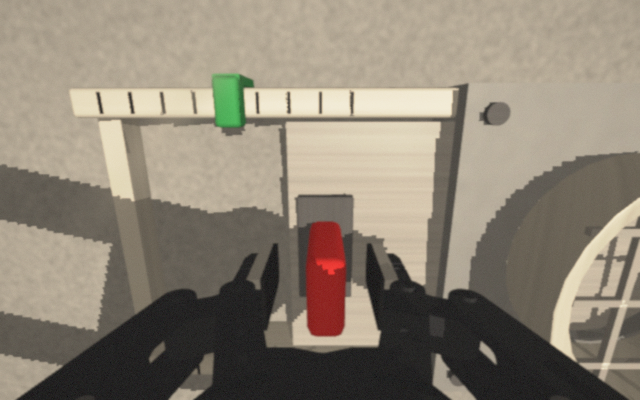

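The handle at (326,279) is centred between the fingers, and one clip is visible at (230,103). Now I close.

```bash
python3 -m jog '0 0 0 0 0 0 1; 0 0 0 0 0 0 1; 0 0 0 0 0 0 1; 0 0 0 0 0 0 1; 0 0 0 0 0 0 1' 70
python3 - <<'E'
from bench import *
from m import *
t=sense();print(t["tool_pos"],t["ft_force"],t["finger_gap"],t["grip_force"])
s=snapshot("wrist"); np.savez("w3.npz",**s)
for b in blobs(s["img"],"green",100):
    x=np.array([np.cos(np.radians(-4.5)),np.sin(np.radians(-4.5)),0]); l,tp,w,hh,_=b[1]; print(b)
    P=plane(s,b[0],46); print(P,"along",(t["tool_pos"]-P)@x,"across",(t["tool_pos"]-P)@[-x[1],x[0],0])
E
```

```text
time: 2.95
tool_pos: [545.2, -174.7, 227.6]
tcp_rot: [179.8, 0.1, 85.4]
ft_force: [-2.7, 0.2, 6.9]
finger_gap: 15.3
grip_force: 68.9
[ 545.1822087  -174.74230333  227.5516006 ] [-2.7065639   0.22331806  6.91812466] 15.302059078151052 68.85825991630554
(array([226.6982659 , 108.30982659]), [213, 83, 28, 43, 865])
[507.67655149 -98.56532972  46.        ] along 43.36681624759821 across -72.99948546771104
```

```bash
python3 -m jog '0 -.06 -.03 0 0 0 1; 0 -.1 0 0 0 0 1; 0 -.1 0 0 0 0 1; 0 -.1 0 0 0 0 1; 0 -.05 0 0 0 0 1'; python3 -m jog '0 0 0 0 0 0 1; 0 0 0 0 0 0 1'
python3 - <<'E'
from bench import *
from m import *
t=sense();print(t["tool_pos"],t["ft_force"],t["finger_gap"],t["grip_force"])
s=snapshot("wrist");cv2.imwrite("pics/w4.png",s["img"][...,::-1]); x=np.array([np.cos(np.radians(-4.5)),np.sin(np.radians(-4.5)),0])
r=max(blobs(s["img"],"red",100),key=lambda b:b[1][4]);print(r)
for b in blobs(s["img"],"green",100):
    P=plane(s,b[0],46); print(b,P,"tcp-clip along",(t["tool_pos"]-P)@x,"red-clip", (plane(s,r[0],78)-P)@x)
E
```

```text
time: 3.62
tool_pos: [503.5, -171.4, 227.7]
tcp_rot: [179.8, 0.1, 85.4]
ft_force: [9.6, -6.0, -17.0]
finger_gap: 14.7
grip_force: 70.4
time: 3.88
tool_pos: [503.3, -171.4, 227.7]
tcp_rot: [179.9, 0.1, 85.4]
ft_force: [3.9, -4.5, -12.4]
finger_gap: 14.7
grip_force: 71.1
[ 503.34683635 -171.39029479  227.66297122] [  3.93665877  -4.54958138 -12.36139008] 14.74809029801979 71.12842082977295
(array([322.32692308, 274.37400531]), [304, 220, 38, 109, 3016])
(array([315.5409015 , 100.00584307]), [304, 75, 25, 51, 1198]) [506.20872032 -94.78005271  46.        ] tcp-clip along 3.15770857282796 red-clip 2.9028317370053007
```

View pics/w4.png

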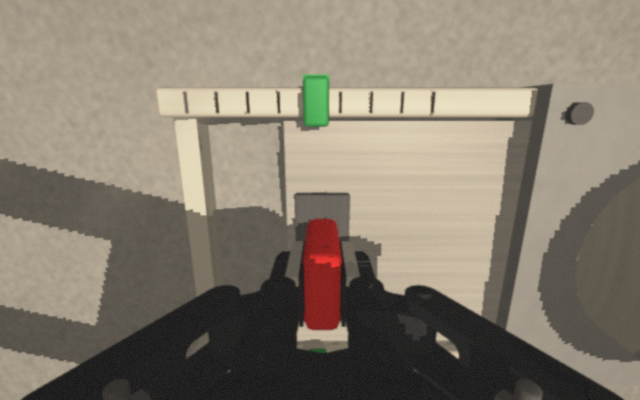

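The handle at (322,274) stands slightly right of the clip at (316,100), so about 2.5 mm remains. I'll pull that, then release and recheck from above.

```bash
python3 -m jog '0 -.03 .02 0 0 0 1; 0 0 0 0 0 0 1; 0 0 0 0 0 0 1; 0 0 0 0 0 0 0; 0 0 0 0 0 0 0'; python3 -m jog '0 0 0 0 0 0 0; 0 0 -.5 0 0 0 0;0 0 -.5 0 0 0 0; 0 0 -.5 0 0 0 -.5; 0 0 0 0 0 0 -1'; python3 -m jog '0 0 0 0 0 0 -1; 0 0 0 0 0 0 -1'
python3 - <<'E'
from bench import *
from m import *
s=snapshot("wrist");np.savez("w5.npz",**s);cv2.imwrite("pics/w5.png",s["img"][...,::-1]);measure(s)
cv2.imwrite("pics/w5c.png",cv2.resize(s["img"][60:270,200:450,::-1],None,fx=2.8,fy=2.8))
E
```

```text
time: 4.55
tool_pos: [500.6, -170.8, 226.6]
tcp_rot: [179.9, 0.0, 85.4]
ft_force: [1.1, -0.5, -0.1]
finger_gap: 42.7
grip_force: 0.0
time: 5.18
tool_pos: [501.6, -171.2, 381.5]
tcp_rot: [179.5, 0.2, 85.4]
ft_force: [0.7, -0.4, -0.5]
finger_gap: 76.6
grip_force: 0.0
time: 5.42
tool_pos: [499.9, -170.5, 373.9]
tcp_rot: [-179.8, -0.1, 85.4]
ft_force: [-0.4, -0.5, -0.6]
finger_gap: 85.2
grip_force: 0.0
px [326.1 195.2] [318, 172, 17, 47, 680] [(array([324. , 106.7]), [319, 95, 11, 25, 267]), (array([323.6, 261. ]), [319, 251, 10, 21, 189])]
handle [ 502.1 -168.1   80. ] clips [506.2 -94.7  46. ] [ 493.9 -247.2   46. ] sep 153.00373691014377 mid [ 500. -171.   46.] slide yaw -4.6359228346665144 travel 1.8681484589751287 cross -3.002363064459788
```

View pics/w5c.png

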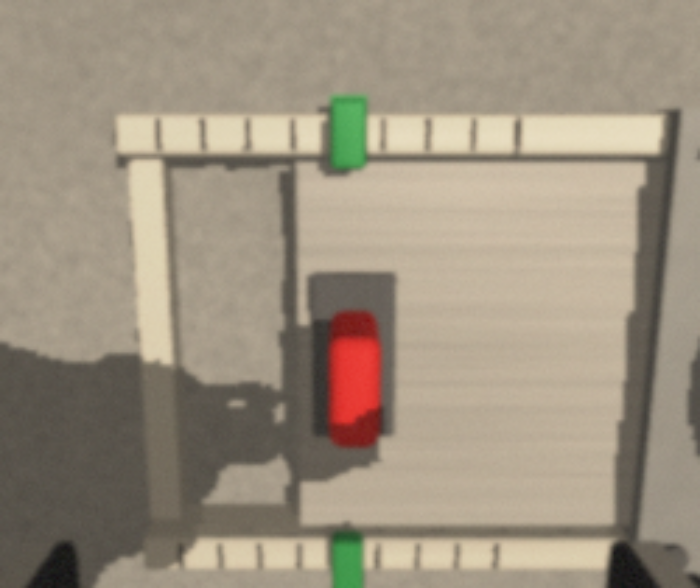

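The handle, centred near px 326, stands 1–2 mm short of the clip line at px 324. A quick regrasp with a 1.5 mm pull will trim that.

```bash
python3 -m jog '0 0 .5 0 0 0 0; 0 0 .5 0 0 0 0; 0 0 .47 0 0 0 0; 0 0 0 0 0 0 0; 0 0 0 0 0 0 1'; python3 -m jog '0 0 0 0 0 0 1; 0 0 0 0 0 0 1; 0 0 0 0 0 0 1; 0 -.015 0 0 0 0 1; 0 0 0 0 0 0 1';python3 -m jog '0 0 0 0 0 0 1; 0 0 0 0 0 0 0; 0 0 0 0 0 0 0;0 0 0 0 0 0 0; 0 0 -.5 0 0 0 0'; python3 -m jog '0 0 -.5 0 0 0 0; 0 0 -.5 0 0 0 -1; 0 0 0 0 0 0 -1; 0 0 0 0 0 0 -1; 0 0 0 0 0 0 -1'
python3 - <<'E'
from bench import *
from m import *
s=snapshot("wrist");cv2.imwrite("pics/w6.png",s["img"][...,::-1]);measure(s)
E
```

```text
time: 6.1
tool_pos: [500.8, -170.9, 229.9]
tcp_rot: [180.0, 0.0, 85.4]
ft_force: [-0.1, -0.0, 0.9]
finger_gap: 26.0
grip_force: 0.0
time: 6.72
tool_pos: [500.6, -171.1, 231.3]
tcp_rot: [179.6, 0.1, 85.4]
ft_force: [7.6, -0.4, 2.5]
finger_gap: 14.6
grip_force: 69.2
time: 7.35
tool_pos: [496.7, -169.7, 274.6]
tcp_rot: [-179.5, -0.2, 85.4]
ft_force: [-0.4, 0.0, 0.6]
finger_gap: 42.7
grip_force: 0.0
time: 7.98
tool_pos: [498.4, -170.4, 376.8]
tcp_rot: [-179.8, -0.1, 85.4]
ft_force: [0.3, 0.1, -0.4]
finger_gap: 85.5
grip_force: 0.0
px [326.6 194. ] [319, 172, 17, 45, 665] [(array([325.6, 106.7]), [320, 95, 12, 25, 252]), (array([325. , 259.6]), [321, 250, 9, 20, 179])]
handle [ 501.2 -167.8   80. ] clips [506.2 -94.7  46. ] [ 493.8 -247.    46. ] sep 152.79472928728418 mid [ 500.  -170.8   46. ] slide yaw -4.6623094264189655 travel 0.911530143708432 cross -3.1485608001441823
```

View pics/w6.png

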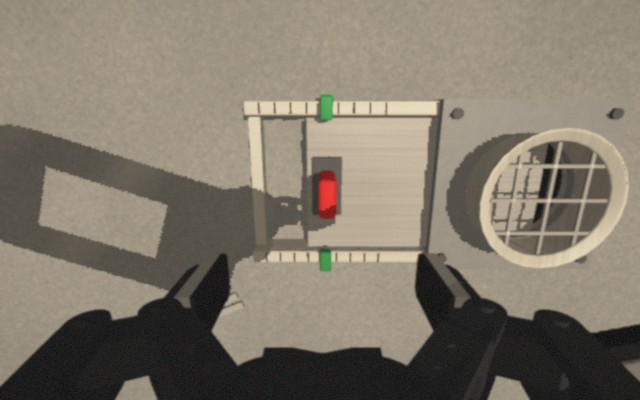

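The handle at (327,194) is now in line with the clips at (326,107) and (325,260), about 0.9 mm off. The gripper is clear and touching nothing.

```bash
python3 -c "from bench import *; print(hand_in())"
```

```text
the job is handed in; nothing more can be done
None
```

I pulled the red gate open until its handle stood about 1 mm from the line between its green clips (measured with the wrist camera), let go of it, left the blue gate untouched, and handed the job in at about 8 s.

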